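# Close and lock a tilted circuit-board holder

## Task

On the tilted board holder, push the loose clamp bar up its rails until it rests fully home against the circuit board. Then take the T-head key from its stand, put its head lengthwise through the slot in the bar and the deck, and turn it a quarter turn, either way, so that it locks under the deck. Leave the key released and the bar still home, and leave everything else on the bench where it is.

Things in the scene. Friction and masses are not known exactly. Their poses are not given: they have to be found in the camera images.
- slot (a point): Slot centre, on the top face of the fixed holder's grey deck, 105 mm above the bench. The deck is tilted 25 degrees. Axes: x up the slope in the deck's plane, y across the deck along the slot, z square to the deck, upwards. The slot, 52 mm (y) x 20 mm (x), goes through the 8 mm deck into free space. Deck: x -190 to +140, y -105 to +105 mm.
- board_edge (a point): Middle of the lower edge strip of the green circuit board fixed on the deck, half-way up: 27 mm up the slope (x) from slot, 6 mm above the deck, same axes. The strip (150 mm wide in y, 12 mm tall) is the bar's stop; the board and its parts reach 24 mm above the deck, at x +27 to +131 mm from the slot.
- rail_end (a point): Lower end of the holder's rail at its +y side, on the deck: x -185, y +95 mm from slot, same axes. Two aluminium rails, 22 mm tall, run from x -185 to +40 mm; the bar's ends run between them with 1.5 mm play each. Lips of the rails cover the bar's ends; between the lips 149 mm (y -74.5 to +74.5) is open.
- bar_mid (a point): Centre of the clamp bar, half-way up: aluminium, 170 mm (y, across the deck) x 54 mm (x) x 14 mm thick, 0.28 to 0.46 kg, with a slot 58 (y) x 26 mm (x) through it. Axes as slot. It starts 65 to 115 mm below home. Home: its upper edge touches the strip, its centre 7 mm above slot.
- bar: The same clamp bar; origin at the centre of its underside. It lies loose on the deck and friction keeps it where it is left. It takes about 4 to 9 N to push up the slope. Push it at the middle of its lower edge: about 25 mm off to a side still slides, 35 mm or more jams between the rails.
- key_grip (a point): Centre of the grip of the T-head key: a steel wing 50 mm (key x) x 14 mm thick (key y) x 36 mm tall (key z). The key starts upright in its stand, this point 80 mm above the bench. With the collar resting on the bar, this point is 48 mm above the deck's top face.
- key: The whole steel key, 91 mm long, 0.16 to 0.26 kg; origin at its foot, 73 mm below the grip centre. From the grip down: neck 14 mm in diameter, 10 mm long; collar 40 mm in diameter, 6 mm thick, underside 34 mm below the grip centre; shank 14 mm in diameter, 26 mm long; T-head. The collar stops it on the bar's top.
- key_head (a point): Centre of the T-head, 64 mm below the grip centre on the key's axis, same axes. The head is 46 mm long (key x, parallel to the wing) x 14 mm (y) x 8 mm (z), with a 40 x 10 x 5 mm nose below it. With the collar on the bar the head's top is 4 mm under the deck, free to turn.
- stand: Fixed pale wooden block, 85 mm (its x) x 50 mm x 35 mm tall, origin at the centre of its underside. Open pocket 50 x 18 mm, 28 mm deep, in its top, in which the key stands, wing along the block's x. Lift the key straight up at least 30 mm to free it.
- cleaner: Bystander: black pot with brass wool, 80 mm across, 58 mm tall; origin under its centre.
- spool: Bystander: spool, 60 mm across, 50 mm tall; origin under its centre.
- driver: Bystander: screwdriver lying on the bench, 200 mm long along its x, 26 mm tall; origin under its middle.
- flux: Bystander: jar, 50 mm across, 60 mm tall; origin under its centre.
- module: Bystander: controller module, 120 x 160 mm, 56 mm tall; origin under its centre.
- meter: Bystander: yellow multimeter lying flat, 160 x 80 mm, 36 mm tall; origin under its centre.
There are look-alikes about, which are no part of the job. Of the things that look like the bar, the middle-sized one is meant.

How it is judged (in metres and radians):
On the way, in this order (a step that is already met when the one before it is completed fails the run):
1. the clamp bar is home against the circuit board (x of bar_mid in the frame of slot above -0.004 m and z of bar_mid in the frame of slot below 0.012 m and angle between the x axis of bar_mid and the x axis of slot, either way round below 0.06 rad), for 0.2 s.
2. the key's head is through the slot, under the deck, still lengthwise, with the bar home (all of step 1 and z of key_head in the frame of slot between -0.03 and -0.0125 m and x of key_head in the frame of slot between -0.01 and 0.01 m and y of key_head in the frame of slot between -0.022 and 0.022 m and angle between the z axis of key_head and the z axis of slot, either way round below 0.25 rad and angle between the x axis of key_head and the y axis of slot, either way round below 0.35 rad), for 0.05 s.
At the end, for the whole second after the job is handed in: The bar is home (within 4 mm of touching the board), the key's head is wholly under the deck in the slot (key within 0.25 rad of square to the deck) and turned to within 20 degrees of crosswise to the slot, and both are released and at rest (all of step 1 and z of key_head in the frame of slot between -0.03 and -0.0125 m and x of key_head in the frame of slot between -0.01 and 0.01 m and y of key_head in the frame of slot between -0.022 and 0.022 m and angle between the z axis of key_head and the z axis of slot, either way round below 0.25 rad and angle between the x axis of key_head and the x axis of slot, either way round below 0.35 rad and linear speed of each of key, bar below 0.02 m/s).
It fails at once if a bystander is shifted more than 30 mm (distance of any of cleaner, spool, driver, flux, module, meter from where it was at the start of the episode above 0.03 m).
It also fails if it takes over 72 s, if anything falls off the work surface, if the arm or the gripper's body presses on something with over 40 N, if the wrist force passes 120 N, or if a joint passes its speed limit or range.

## Robot

A 6-joint arm with a two-finger parallel gripper is mounted at the origin on the work surface. World frame = base frame: x ahead of the robot, y to its left, z up, the work surface at z = 0. Lengths are in mm, angles in rad, forces in N, time in s.
With the tool pointing down it reaches from about 350 to 775 mm from the base axis. Payload 7.3 kg.
Tool frame: the origin (TCP) lies midway between the tips of the shut fingers; the grasp point (between the pads) lies 19 mm behind it (bot.tcp_to_grasp is the distance from the TCP to the grasp point, in mm); z points along the fingers, y is the line along which they close (so a half turn about z gives the same grasp; the last joint's range is limited). The gripper opens to 92 mm and grips with 3 to 60 N. Pads are 19 mm wide; open, the fingers measure 130 mm over their backs; the gripper's body (75 mm by 190 mm) begins 47 mm behind the grasp point.
Start: joints at [-1.29, 0.342, 1.524, -0, 1.275, -0.146], TCP at [217.353, -477.915, 226.741] pointing down, gripper open.
Joint ranges: [-2.53, 2.53], [-0.77, 2.02], [0.04, 2.7], [-1, 4.14], [0.28, 2.66], [-3.11, 3.11]. Speed limits (rad/s): [2.57, 2.57, 3.14, 3.14, 3.14, 3.14].

## Interface

Orientations are given as [roll, pitch, yaw] about the fixed x, y, z axes, in that order (R = Rz(yaw) Ry(pitch) Rx(roll)).
In Python, from plant import bot, viewer gives the robot as it stands. The module is installed in compiled form; this text tells all that it offers.
- The arm moves only by the shell command python3 -m handwheel 'ROWS'. ROWS is text: rows parted by semicolons, each of 7 numbers parted by spaces: the shift along the tool's x, y, z scaled (see below), then the turn, a rotation vector about the tool's x, y, z scaled (see below), then the opening, from -1 (shut) to 1 (fully open), so that 0 is half open. In form: tx ty tz rx ry rz gripper; .... A call has 1 to 8 rows; each row is the pose to reach, as a shift and turn from the pose commanded when the call began, along the tool's axes at that moment, turning the shorter way round; what a row does not reach only later rows make up. The controller multiplies each number of a shift by 10 cm and each number of a turn by pi rad. A row lasts 1/12 s, in which the tool goes at most 41.7 mm and 7.16 degrees, less where a joint would pass 70% of its speed; a pose out of reach is approached as far as the arm can. A call with a number of a shift or a turn outside -1 to 1 is refused whole. A call with a gripper value outside its range is refused whole. The fingers move at their own pace and stop on an object; the grip force is fixed at half the most. Time passes only in rows, so rows that repeat a pose let the fingers close. It gives the time, the measured TCP pose, the force, the opening and the grip force at its end, in the units of the state.
- bot.get_obs(): the state, without advancing time (a new reading comes with each control period).
- viewer.capture(name): name is "side" or "top" or "wrist"; returns a dict with "frame" (420x560x3 uint8, red, green, blue), "fov_y" (degrees; the focal length in pixels is half the picture's height over the tangent of half this angle, whatever the lens; pixels are square), "cx", "cy" (the principal point, pixels), "T" (4x4, takes a point from camera to world coordinates). Camera axes: x right, y down, z forward; pixel columns grow to the right and rows downward; lengths in mm; the calibration is good to about 2 mm. A picture is of the moment at which its call begins. There is no depth.
- bot.close_job(): hands the job in; it is judged then, once.
Trained networks look in a picture, given as the dict that the camera call returned (one of the last four; its "shot" number tells which), for a name from the list of things; names that differ only in an ending like _2 or _b are one class to them, and where a whole thing is asked for, a point or a joint stands for the part that bears it (a point fixed in the world has none). Each returns a list of dicts, best first, with "score" (0 to 1); they miss things now and then, are a little off and sometimes report something else, mostly with a low value. They report only what shows in the picture. A call takes as long as a camera call. They do not tell look-alikes from the thing itself.
- viewer.recognise(target, picture): "centre" ([column, row] in pixels, amid what is visible of it).
- viewer.cut_out(target, picture): "pixels" (420x560 bool, what is visible of it) and "centre" ([column, row] in pixels, amid what is visible of it).
The state is a dict: "time": time; "joint_positions": joint angles; "dq": joint speeds; "tau": joint torques, N m; "tool_pos": TCP position; "tcp_rot": TCP orientation; "contact_force": force on the tool from outside, world axes, zero at the start; "moment": the same for the moment, N m; "grip_width": finger opening in mm; "finger_force": force on a finger pad.
Only numpy, scipy, OpenCV 4.12 (cv2) and the standard library are available. Lean on these libraries where they do the work, as an engineer would, in place of code of your own. Each camera call takes 0.05 s, during which the arm holds its last target. There are 200 camera calls.

## Working session

There is one attempt and no reset: what is moved stays moved. The work goes in short steps, Python scripts to look and compute and a shell command to move; the robot and the scene stay as the last step left them, time stands still between calls to the robot, and variables do not carry over. Pictures are saved under pics/ and viewed, at most 10 in all, crops included, and the job is handed in when it is done.

```bash
mkdir -p pics
cat > h.py <<'E'
import numpy as np, cv2
from plant import bot, viewer
from scipy.spatial.transform import Rotation as R
def K(p):
    f=210/np.tan(np.radians(p["fov_y"])/2); return f,p["cx"],p["cy"]
def ray(p,uv):
    f,cx,cy=K(p);T=np.array(p["T"]);d=T[:3,:3]@np.array([(uv[0]-cx)/f,(uv[1]-cy)/f,1]);return T[:3,3],d/np.linalg.norm(d)
def atz(p,uv,z):
    o,d=ray(p,uv);return o+d*(z-o[2])/d[2]
def tri(rs):
    A=0;b=0
    for o,d in rs:
        P=np.eye(3)-np.outer(d,d);A=A+P;b=b+P@o
    x=np.linalg.solve(A,b);return x,[round(float(np.linalg.norm(np.cross(x-o,d))),1) for o,d in rs]
def proj(p,x):
    f,cx,cy=K(p);T=np.array(p["T"]);c=T[:3,:3].T@(np.array(x)-T[:3,3]);return np.array([cx+f*c[0]/c[2],cy+f*c[1]/c[2]])
def save(p,n): cv2.imwrite(f"pics/{n}.png",cv2.cvtColor(p["frame"],cv2.COLOR_RGB2BGR))
E
python3 - <<'E'
from h import *
np.set_printoptions(precision=1,suppress=True)
ims=[]
for n in ["side","top"]:
    p=viewer.capture(n);save(p,n+"0");print(n,p["fov_y"],np.array(p["T"]))
    for t in ["slot","board_edge","rail_end","bar_mid","key_grip","key_head","stand"]:
        print(t,[(np.round(r["centre"],1).tolist(),round(r["score"],2), atz(p,r["centre"],dict(slot=105,key_grip=80,stand=35).get(t,105))) for r in viewer.recognise(t,p)])
print(bot.get_obs())
E
```

```text
side 55.859951984461155 [[   1.    -0.2    0.2  264.2]
 [  -0.3   -0.7    0.7 -740.6]
 [  -0.    -0.7   -0.7  838.7]
 [   0.     0.     0.     1. ]]
slot [([311.8, 194.1], 0.91, array([558.4,  -9.8, 105. ]))]
board_edge [([311.9, 195.3], 0.9, array([557.1, -14.4, 105. ]))]
rail_end [([314.2, 198.7], 0.91, array([558.5, -28.7, 105. ]))]
bar_mid [([241.4, 305.2], 0.96, array([ 302.9, -289. ,  105. ])), ([317.3, 217.9], 0.79, array([542.1, -97.7, 105. ])), ([193.1, 172.6], 0.5, array([261.9, 175.1, 105. ]))]
key_grip [([301.5, 312.3], 0.93, array([ 423.6, -327.5,   80. ]))]
key_head [([297.5, 311.3], 0.83, array([ 411.2, -336.6,  105. ]))]
stand [([298.6, 327.4], 0.65, array([ 415.2, -336.4,   35. ]))]
top 57.363699070977695 [[   0.    -1.     0.1  423.4]
 [  -1.    -0.    -0.   -18.8]
 [   0.    -0.1   -1.  1233.1]
 [   0.     0.     0.     1. ]]
slot [([260.6, 184.0], 0.67, array([568. ,  14.1, 105. ]))]
board_edge [([264.2, 185.8], 0.65, array([562.8,   3.4, 105. ]))]
rail_end [([262.9, 188.2], 0.95, array([555.6,   7.1, 105. ])), ([363.0, 232.5], 0.47, array([ 429.6, -288.8,  105. ]))]
bar_mid [([281.1, 197.3], 0.84, array([529.5, -47.1, 105. ])), ([333.6, 277.1], 0.84, array([ 298.6, -203.2,  105. ]))]
key_grip [([370.8, 234.1], 0.7, array([ 425.3, -318.2,   80. ])), ([286.0, 202.2], 0.43, array([517.2, -62.7,  80. ]))]
key_head [([368.8, 236.1], 0.56, array([ 419.3, -305.8,  105. ]))]
stand [([363.2, 236.2], 0.88, array([ 418.5, -306.2,   35. ]))]
{'time': 0.8, 'joint_positions': array([-1.3,  0.3,  1.5, -0. ,  1.3, -0.1]), 'dq': array([ 0.,  0., -0., -0.,  0.,  0.]), 'tau': array([ -0. , -43.1, -24.4,   0.1,   0. ,   0. ]), 'tool_pos': array([ 217.3, -477.9,  226.8]), 'tcp_rot': array([3.1, 0. , 0.4]), 'contact_force': array([-0.1, -0.3,  1. ]), 'moment': array([-0. ,  0.1, -0. ]), 'finger_force': 0.0, 'grip_width': 91.89311427771575}
```

View pics/side0.png

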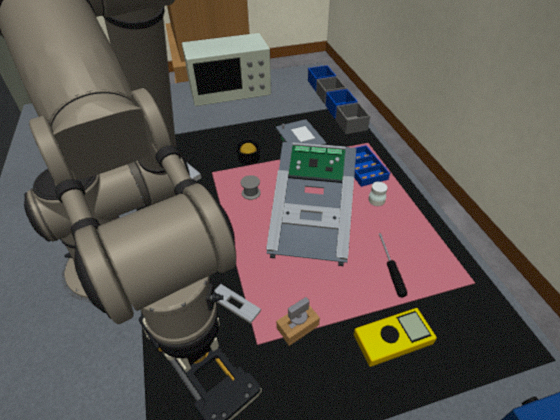

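View pics/top0.png

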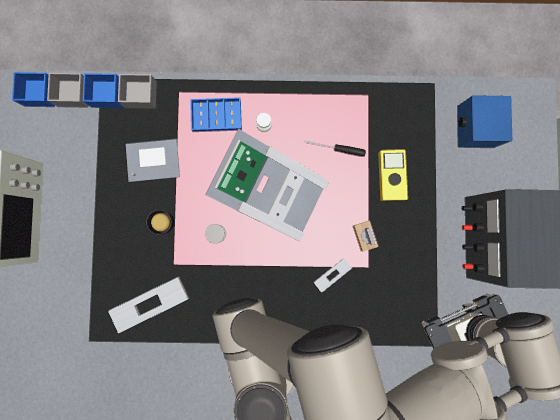

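The bar-like things in the top view are the large plate at (148,303), the holder's bar at (289,190) and the small plate at (333,275). The middle-sized one on the rails fits the description. Next is an enlarged crop to confirm it.

Run:
```python
import cv2
a=cv2.imread("pics/top0.png")[120:270,200:385];cv2.imwrite("pics/topc.png",cv2.resize(a,None,fx=4,fy=4,interpolation=cv2.INTER_CUBIC)[:600])
a=cv2.imread("pics/side0.png")[135:345,255:405];cv2.imwrite("pics/sidec.png",cv2.resize(a,None,fx=2.85,fy=2.85,interpolation=cv2.INTER_CUBIC)[:600])
```

```text
(no output)
```

View pics/topc.png

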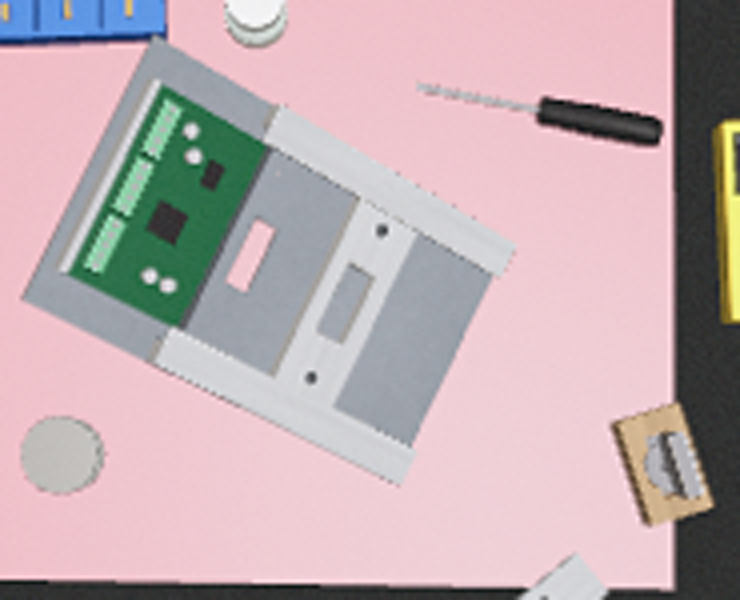

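Run:
```python
from h import *
p=viewer.capture("top")
np.set_printoptions(precision=1,suppress=True)
print(np.array(p["T"])[:3,3],p["cx"],p["cy"])
f,cx,cy=K(p)
# slot by hue: pink inside deck
im=p["frame"].astype(int)
g=(im[...,1]>im[...,0]+25)&(im[...,1]>im[...,2]+5)
g[:120]=0;g[270:]=0;g[:,:200]=0;g[:,385:]=0
c=np.argwhere(g)[:,::-1].astype(np.float32);print("green",len(c),cv2.minAreaRect(c))
for t in ["stand","key_grip","bar_mid"]:
    for r in viewer.cut_out(t,p):
        m=r["pixels"];c=np.argwhere(m)[:,::-1].astype(np.float32);print(t,r["score"],m.sum(),cv2.minAreaRect(c))
```

```text
[ 423.4  -18.8 1233.1] 271.63449345912795 208.34824069686482
green 1439 ((241.80003356933594, 171.40000915527344), (30.410520553588867, 52.771202087402344), 26.56505012512207)
stand 0.82 302 ((364.3486633300781, 235.49542236328125), (28.16009521484375, 18.00713348388672), 73.3007583618164)
key_grip 0.64 178 ((367.25, 236.75003051757812), (17.39252471923828, 12.016654968261719), 71.56504821777344)
bar_mid 0.67 1755 ((148.03213500976562, 304.57891845703125), (26.223739624023438, 80.17134094238281), 63.07232666015625)
bar_mid 0.61 842 ((285.5329895019531, 194.97344970703125), (19.27975082397461, 50.94550704956055), 24.623565673828125)
```

topc.png confirms it: the slotted bar between the rails, upper edge (361,200)-(274,376) in the crop. The deck slot shows pink at (250,253), and the key in its stand is at (670,465).

```bash
cat >> h.py <<'E'
from scipy.optimize import least_squares
def HR(yaw): return R.from_euler('z',yaw).as_matrix()@R.from_euler('y',-np.radians(25)).as_matrix()
def hw(h,x): return np.array([h[0],h[1],105])+HR(h[2])@np.array(x,float)
E
python3 - <<'E'
from h import *
np.set_printoptions(precision=2,suppress=True)
p=viewer.capture("top")
pts=[((140,-105,0),(153,36)),((140,105,0),(23,297)),((10,0,0),(236+8,249)),((-10,0,0),(261,258)),
((0,-26,0),(269,219)),((0,26,0),(236,288)),((27,-75,12),(270,150)),((27,75,12),(187,330)),((-185,-105,22),(517,243)),((-185,105,22),(402,486))]
uv=np.array([np.array(b)/4+[200,120]-0.375 for a,b in pts])
def f(h): return (np.array([proj(p,hw(h,a)) for a,_ in pts])-uv).ravel()
s=least_squares(f,[570,10,1.1],loss='soft_l1');print(s.x,f(s.x).reshape(-1,2))
h=s.x
def inv(uvc,z):
    o,d=ray(p,np.array(uvc)/4+[200,120]-.375); H=HR(h[2]);o=H.T@(o-[h[0],h[1],105]);d=H.T@d;return o+d*(z-o[2])/d[2]
for c in [(361,200),(274,376),(417,232),(333,407)]: print(inv(c,14))
np.save("h.npy",h); print("R",HR(h[2]))
ks={}
for n in ["side","top"]:
    q=viewer.capture(n)
    for t in ["key_grip","stand"]:
        r=viewer.cut_out(t,q)[0];m=r["pixels"];mom=cv2.moments(m.astype(np.uint8),True);c=[mom["m10"]/mom["m00"],mom["m01"]/mom["m00"]]
        ks.setdefault(t,[]).append(ray(q,r["centre"]));print(n,t,r["centre"],c,atz(q,r["centre"],80 if t!="stand" else 35))
for t in ks: print(t,tri(ks[t]))
# stand top corners in top picture
S=[atz(p,np.array(c)/4+[200,120]-.375,35) for c in [(611,422),(678,403),(713,507),(648,525)]];S=np.array(S);print(S,S.mean(0))
w=[atz(p,np.array(c)/4+[200,120]-.375,98) for c in [(668,432),(701,497)]];print(w)
E
```

```text
[570.33   7.67   1.14] [[ 0.26 -0.69]
 [-0.25  0.64]
 [-0.64 -0.15]
 [ 0.69  0.62]
 [-0.27  1.01]
 [ 0.32 -0.5 ]
 [ 0.72 -0.8 ]
 [-1.11  0.45]
 [ 0.18 -0.34]
 [-0.08 -0.11]]
[-53.45 -73.17  14.  ]
[-52.04  73.74  14.  ]
[-106.84  -73.4    14.  ]
[-106.87   74.51   14.  ]
R [[ 0.38 -0.91 -0.18]
 [ 0.82  0.42 -0.38]
 [ 0.42  0.    0.91]]
side key_grip [301.0, 312.9] [298.6104783599089, 311.9020501138952] [ 422.16 -328.59   80.  ]
side stand [295.1, 325.8] [297.16875871687586, 326.3626220362622] [ 409.05 -330.52   35.  ]
top key_grip [371.2, 235.9] [367.69444444444446, 236.16666666666666] [ 419.95 -319.4    80.  ]
top stand [361.5, 235.2] [362.240625, 235.56875] [ 421.52 -300.91   35.  ]
key_grip (array([ 422.07, -322.63,   69.93]), [2.2, 2.2])
stand (array([ 418.98, -310.  ,   -6.27]), [2.5, 2.5])
[[ 452.43 -272.42   35.  ]
 [ 468.08 -324.7    35.  ]
 [ 387.65 -351.86   35.  ]
 [ 372.94 -301.33   35.  ]] [ 420.28 -312.58   35.  ]
[array([ 444.18, -301.22,   98.  ]), array([ 396.73, -325.52,   98.  ])]
```

View pics/sidec.png

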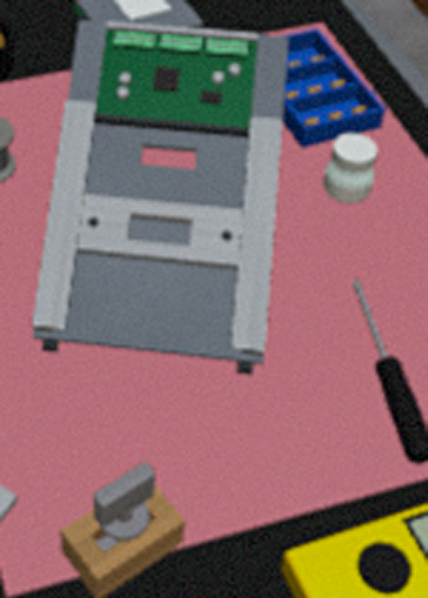

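The fit is consistent: slot at about (570,8,105), yaw 1.14, and the bar 80 mm below home. Next I compute the approach for the push.

```bash
cat >> h.py <<'E'
def cur():
    o=bot.get_obs();return o,np.array(o["tool_pos"]),R.from_euler('xyz',o["tcp_rot"]).as_matrix()
def delta(pos,Rt):
    o,x,Rc=cur();print("t",round(o["time"],2),"q",np.round(o["joint_positions"],2),"F",np.round(o["contact_force"],1),"w",round(o["grip_width"],1))
    print("shift/100 tool",np.round(Rc.T@(np.array(pos)-x)/100,3),"rot/pi",np.round(R.from_matrix(Rc.T@Rt).as_rotvec()/np.pi,3))
def RT(h,s=1):  # tool x=-s*slot y, z=-n
    H=HR(h[2]);x=-s*H[:,1];z=-H[:,2];return np.c_[x,np.cross(z,x),z]
E
python3 - <<'E'
from h import *
h=np.load("h.npy")
T=hw(h,(-155,0,110));print(T);delta(T,RT(h))
E
```

```text
[ 491.78319089 -161.99352352  139.188026  ]
t 1.35 q [-1.29  0.34  1.52 -0.    1.28 -0.15] F [-0.2  0.7 -0. ] w 92.1
shift/100 tool [ 3.806 -1.74   0.875] rot/pi [0.13  0.06  0.269]
```

```bash
python3 -m handwheel '.95 -.43 0 0 0 0 -1;.95 -.43 0 0 0 0 -1;.95 -.43 0 0 0 0 -1' | tail -3
python3 -m handwheel '.95 -.43 0 0 0 0 -1;.95 -.43 0 0 0 0 -1;.95 -.43 0 0 0 0 -1' | tail -1
python3 -m handwheel '.95 -.43 0 0 0 0 -1;.95 -.43 0 0 0 0 -1;.95 -.43 0 0 0 0 -1' | tail -1
python3 -m handwheel '.95 -.43 .3 .13 .06 .269 -1;.95 -.43 .3 .13 .06 .269 -1;.95 -.43 .3 .13 .06 .269 -1;.95 -.43 .3 .13 .06 .269 -1;.95 -.43 .3 .13 .06 .269 -1;.95 -.43 .3 .13 .06 .269 -1;.95 -.43 .3 .13 .06 .269 -1;.95 -.43 .3 .13 .06 .269 -1' | tail -1
python3 - <<'E'
from h import *
h=np.load("h.npy")
delta(hw(h,(-155,0,110)),RT(h))
p=viewer.capture("wrist");save(p,"w1");np.set_printoptions(precision=1,suppress=True)
for t in ["slot","board_edge","rail_end","bar_mid"]:
    for r in viewer.recognise(t,p):print(t,r["score"],r["centre"])
for a in [(0,0,0),(27,0,6),(-185,95,0),(-80,0,7)]: print(proj(p,hw(h,a)))
E
```

```text
contact_force: [-0.2, -0.2, 0.6]
grip_width: 76.3
finger_force: 0.0
finger_force: 0.0
finger_force: 0.0
finger_force: 0.0
t 2.77 q [-0.73  0.39  1.63  0.44  1.29  1.12] F [ 0.1  0.3 -0.9] w 0.4
shift/100 tool [-0.013  0.224  0.528] rot/pi [-0.001 -0.001 -0.001]
slot 0.77 [139.9, 164.5]
rail_end 0.75 [143.9, 328.0]
rail_end 0.61 [140.4, 159.1]
bar_mid 0.72 [209.5, 170.6]
bar_mid 0.59 [508.8, 345.5]
[137.9 187.5]
[106.1 189.2]
[331.9 278.3]
[222.2 189.1]
```

View pics/w1.png

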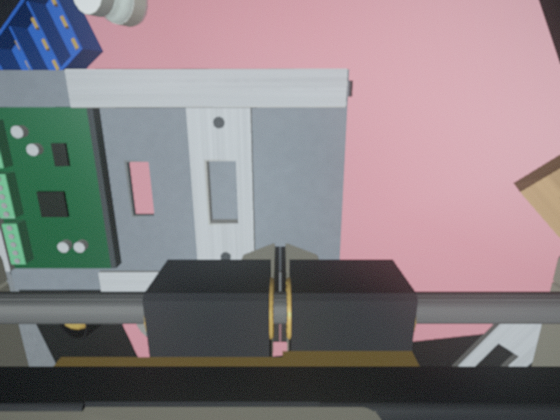

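w1.png shows the deck slot at (142,188), the bar's slot at (223,191), the board's edge at (98,109)-(117,268) and a rail corner at (348,69). I'll refit with both views.

```bash
cat > fit.py <<'E'
from h import *
np.set_printoptions(precision=2,suppress=True)
p=viewer.capture("top");w=viewer.capture("wrist")
pts=[((140,-105,0),(153,36)),((140,105,0),(23,297)),((0,-26,0),(269,219)),((0,26,0),(236,288)),((27,-75,12),(270,150)),((27,75,12),(187,330)),((-185,-105,22),(517,243)),((-185,105,22),(402,486))]
A=[(p,a,np.array(b)/4+[200,120]-.375,1) for a,b in pts]
A+=[(w,a,b,.5) for a,b in [((-10,-26,0),(152,161)),((-10,26,0),(154,215)),((10,-26,0),(129,161)),((-185,-105,22),(348,69)),((27,-75,12),(98,109)),((27,75,12),(117,268)),((-190,-74.5,0),(345,107))]]
f=lambda h: np.array([(proj(q,hw(h,a))-b)*k for q,a,b,k in A]).ravel()
s=least_squares(f,[570,10,1.14],loss='soft_l1');h=s.x;print(h);print(f(h).reshape(-1,2)[8:])
H=HR(h[2])
for c in [(190,108),(196,240),(252,108),(254,240)]:
    o,d=ray(w,c);o=H.T@(o-[h[0],h[1],105]);d=H.T@d;print(o+d*(14-o[2])/d[2])
np.save("h.npy",h)
delta(hw(h,(-155,0,40)),RT(h));print(np.array(w["T"])[:3,3])
E
python3 fit.py
```

```text
[567.6    7.19   1.14]
[[-2.36  0.1 ]
 [-0.57  0.16]
 [-1.84  0.05]
 [ 0.36 -0.75]
 [-2.96 -1.78]
 [-0.97 -0.25]
 [ 1.28 -0.01]]
[-55.56 -73.35  14.  ]
[-53.07  45.44  14.  ]
[-107.42  -73.58   14.  ]
[-107.17   45.24   14.  ]
t 3.12 q [-0.73  0.39  1.63  0.43  1.29  1.12] F [ 0.8 -0.5 -0.6] w 0.5
shift/100 tool [-0.04  0.24  1.22] rot/pi [ 0. -0.  0.]
[ 534.43 -256.41  340.4 ]
```

```bash
python3 -m handwheel '-.04 .24 .8 0 0 0 -1;-.04 .24 .8 0 0 0 -1;-.04 .24 .8 0 0 0 -1;-.04 .24 .8 0 0 0 -1' | tail -1
python3 -m handwheel '0 0 .3 0 0 0 -1;0 0 .5 0 0 0 -1;0 0 .6 0 0 0 -1;0 0 .7 0 0 0 -1;0 0 .76 0 0 0 -1;0 0 .76 0 0 0 -1'
python3 -m handwheel '0 -.05 0 0 0 0 -1;0 -.1 0 0 0 0 -1;0 -.15 0 0 0 0 -1;0 -.2 0 0 0 0 -1;0 -.25 0 0 0 0 -1;0 -.3 0 0 0 0 -1;0 -.35 0 0 0 0 -1;0 -.4 0 0 0 0 -1'
python3 -c "
from h import *
h=np.load('h.npy');delta(hw(h,(-46,0,5)),RT(h))"
```

```text
finger_force: 0.0
time: 3.95
tool_pos: [507.5, -122.3, 45.4]
tcp_rot: [-2.705, -0.002, -0.432]
contact_force: [-0.2, 1.2, -0.5]
grip_width: 0.6
finger_force: 0.0
time: 4.62
tool_pos: [522.4, -89.4, 62.2]
tcp_rot: [-2.706, -0.002, -0.432]
contact_force: [-1.9, -5.1, -0.6]
grip_width: 0.3
finger_force: 2.0
t 4.62 q [-0.58  0.56  1.79  0.55  0.93  1.06] F [-1.9 -5.1 -0.6] w 0.3
shift/100 tool [ 0.006 -0.687  0.012] rot/pi [ 0. -0.  0.]
```

```bash
python3 -m handwheel '0 -.08 0 0 0 0 -1;0 -.16 0 0 0 0 -1;0 -.24 0 0 0 0 -1;0 -.32 0 0 0 0 -1;0 -.4 0 0 0 0 -1;0 -.48 0 0 0 0 -1;0 -.56 0 0 0 0 -1;0 -.62 0 0 0 0 -1'|grep -v rot
python3 -m handwheel '0 -.02 0 0 0 0 -1;0 -.04 0 0 0 0 -1;0 -.04 0 0 0 0 -1'|grep -E 'pos|contact'
python3 - <<'E'
from h import *
p=viewer.capture("wrist");save(p,"w2")
h=np.load('h.npy');delta(hw(h,(-46,0,5)),RT(h))
E
```

```text
time: 5.28
tool_pos: [546.1, -37.6, 88.7]
contact_force: [-1.9, -4.4, -0.1]
grip_width: 0.3
finger_force: 2.4
tool_pos: [547.5, -34.8, 90.2]
contact_force: [-0.8, -2.8, 0.9]
t 5.58 q [-0.46  0.52  1.76  0.55  0.95  1.2 ] F [-0.9 -2.1  0.6] w 0.6
shift/100 tool [ 0.007 -0.025  0.012] rot/pi [-0. -0.  0.]
```

View pics/w2.png

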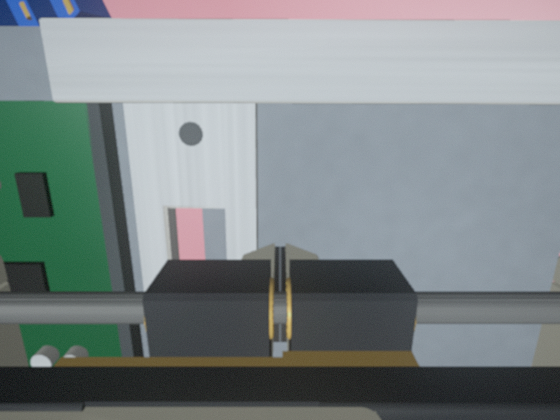

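w2.png shows the bar, upper edge near (127,105), a few mm short of the strip at (110,105). I'll push on in small steps.

```bash
for i in 1; do python3 -m handwheel '0 -.02 0 0 0 0 -1;0 -.04 0 0 0 0 -1;0 -.05 0 0 0 0 -1'|grep -E 'pos|contact'; done
python3 -m handwheel '0 -.01 0 0 0 0 -1;0 -.02 0 0 0 0 -1;0 -.03 0 0 0 0 -1'|grep -E 'pos|contact'
python3 -m handwheel '0 -.01 0 0 0 0 -1;0 -.02 0 0 0 0 -1'|grep -E 'pos|contact'
```

```text
tool_pos: [549.2, -31.3, 92.0]
contact_force: [-2.9, -4.7, -0.2]
tool_pos: [550.2, -28.9, 93.2]
contact_force: [-2.9, -5.3, -0.4]
tool_pos: [551.0, -27.3, 94.0]
contact_force: [-2.7, -5.1, 0.6]
```

```bash
python3 -m handwheel '0 -.01 0 0 0 0 -1;0 -.02 0 0 0 0 -1'|grep -E 'pos|contact'
python3 -m handwheel '0 -.01 0 0 0 0 -1;0 -.02 0 0 0 0 -1'|grep -E 'pos|contact'
python3 -c "
from h import *
h=np.load('h.npy');delta(hw(h,(-46,0,5)),RT(h))"
```

```text
tool_pos: [551.8, -26.0, 94.7]
contact_force: [-3.9, -9.1, -2.1]
tool_pos: [551.9, -25.8, 94.8]
contact_force: [-6.6, -16.3, -4.5]
t 6.58 q [-0.44  0.52  1.75  0.54  0.95  1.23] F [ -6.6 -16.3  -4.5] w 0.4
shift/100 tool [0.004 0.086 0.013] rot/pi [ 0.001 -0.     0.   ]
```

The bar is home: the force rises to 18 N with the position stalled. I retreat, then look at the bar and measure the key.

```bash
python3 -m handwheel '0 .1 0 0 0 0 -1;0 .3 0 0 0 0 -1;0 .4 -.3 0 0 0 -1;0 .5 -.7 0 0 0 0;0 .6 -1 0 0 0 0;0 .6 -1 0 0 0 1'|grep -E 'pos|contact'
python3 - <<'E'
from h import *
p=viewer.capture("wrist");save(p,"w3")
h=np.load('h.npy')
for a in [(0,0,0),(0,0,14),(27,-75,12)]: print(proj(p,hw(h,a)))
Rk=R.from_euler('xyz',[np.pi,0,0.35]).as_matrix()
delta((420.5,-313.5,200),Rk)
E
```

```text
tool_pos: [513.4, -115.1, 165.3]
contact_force: [1.9, -0.3, 0.2]
[158.81331815 204.3411    ]
[152.75751067 209.45978816]
[104.8750864  106.45746617]
t 7.13 q [-0.63  0.41  1.7   0.47  1.16  1.16] F [-0.2 -0.6 -0.5] w 19.9
shift/100 tool [ 0.008  1.844 -1.266] rot/pi [-0.131 -0.056 -0.246]
```

View pics/w3.png

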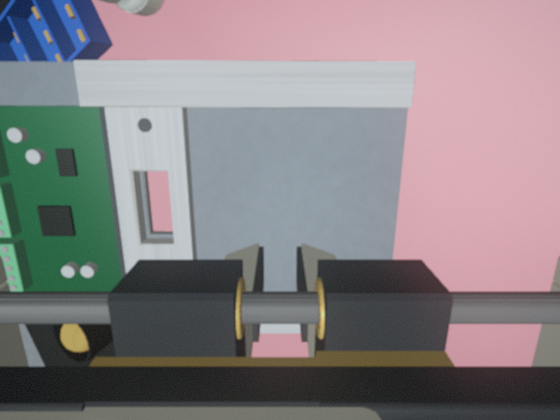

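w3.png shows the bar's upper edge against the strip near (108,107)-(120,240), with its slot at (154,207) over the pink deck slot.

```bash
python3 -m handwheel '0 .3 -.63 0 0 0 1;0 .6 -.63 0 0 0 1;0 .92 -.63 0 0 0 1;0 .92 -.63 0 0 0 1'|grep -E 'pos'
python3 -m handwheel '0 .92 -.63 -.131 -.056 -.246 1;0 .92 -.63 -.131 -.056 -.246 1;0 .92 -.63 -.131 -.056 -.246 1;0 .92 -.63 -.131 -.056 -.246 1;0 .92 -.63 -.131 -.056 -.246 1;0 .92 -.63 -.131 -.056 -.246 1;0 .92 -.63 -.131 -.056 -.246 1;0 .92 -.63 -.131 -.056 -.246 1'|grep -E 'pos'
python3 - <<'E'
from h import *
p=viewer.capture("wrist");save(p,"w4")
Rk=R.from_euler('xyz',[np.pi,0,0.35]).as_matrix()
delta((420.5,-313.5,200),Rk)
for t in ["key_grip","stand"]:
    for r in viewer.cut_out(t,p):
        m=r["pixels"];c=np.argwhere(m)[:,::-1].astype(np.float32);print(t,r["score"],r["centre"],m.sum(),cv2.minAreaRect(c))
print(proj(p,(420.5,-313.5,80)),proj(p,(420.5,-313.5,98)))
E
```

```text
tool_pos: [464.1, -214.8, 177.1]
tool_pos: [420.3, -308.0, 196.5]
t 8.18 q [-0.78  0.36  1.58 -0.    1.2   0.43] F [-0.3  0.2  0. ] w 91.3
shift/100 tool [-0.016  0.05  -0.034] rot/pi [-0.002  0.001  0.002]
key_grip 0.87 [286.6, 195.7] 2072 ((287.5, 200.5), (75.0, 43.0), 90.0)
stand 0.81 [289.9, 161.6] 3058 ((287.9844970703125, 185.0424041748047), (54.80620193481445, 93.2476577758789), 1.6365771293640137)
[286.80100172 200.64901761] [287.18662536 207.25871852]
```

View pics/w4.png

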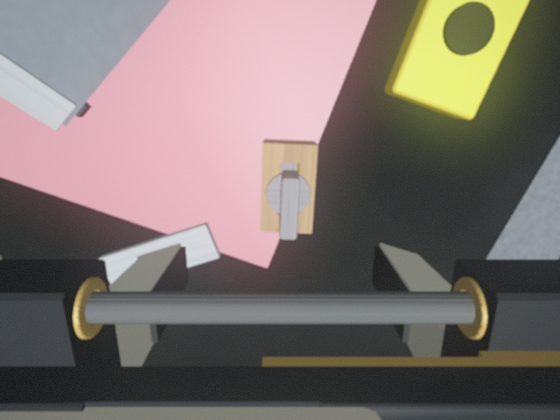

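w4.png shows the key's wing top face from (289,170) to (288,240) and the stand's top corners at (264,141), (318,142), (313,234) and (261,232). The wing lies close to the predicted (287,207).

Run:
```python
from h import *
p=viewer.capture("wrist");np.set_printoptions(precision=1,suppress=True)
S=np.array([atz(p,c,35) for c in [(264,141),(318,142),(313,234),(261,232)]]);print(S,S.mean(0))
print("stand yaw",np.arctan2(*(S[0]-S[3])[[1,0]]),np.arctan2(*(S[1]-S[2])[[1,0]]))
W=np.array([atz(p,c,98) for c in [(281,182),(298,182),(297,239),(279.5,239)]]);
a,b=atz(p,(289.7,171),98),atz(p,(288.3,240),98);print(a,b,np.linalg.norm(a-b),(a+b)/2,np.arctan2(*(a-b)[[1,0]]))
g=cv2.cvtColor(p["frame"],cv2.COLOR_RGB2BGR)[130:250,230:350];cv2.imwrite("pics/w4c.png",cv2.resize(g,None,fx=5,fy=5,interpolation=cv2.INTER_CUBIC))
```

```text
[[ 453.3 -281.7   35. ]
 [ 469.3 -327.4   35. ]
 [ 385.6 -356.1   35. ]
 [ 370.  -308.1   35. ]] [ 419.5 -318.3   35. ]
stand yaw 0.3071253880676938 0.3297661518082546
[ 447.1 -307.2   98. ] [ 395.4 -325.5   98. ] 54.86042461960927 [ 421.2 -316.4   98. ] 0.34143098148574746
```

View pics/w4c.png

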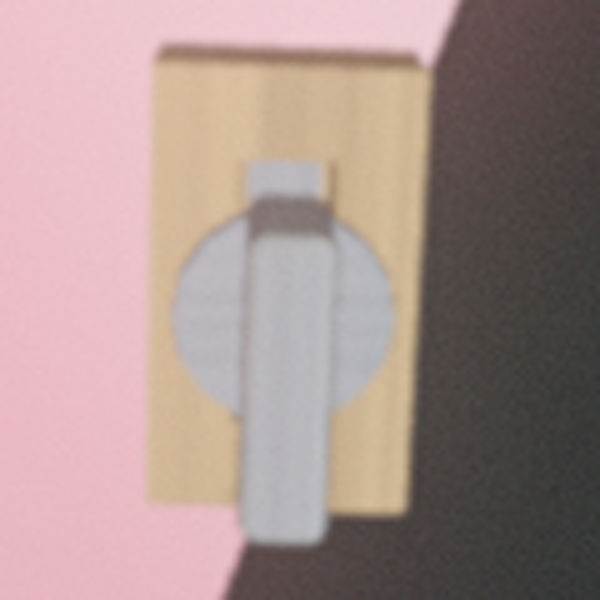

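```bash
python3 -c "
from h import *
delta((420.2,-313.8,61),R.from_euler('xyz',[np.pi,0,0.33]).as_matrix())"
```

```text
t 8.33 q [-0.78  0.37  1.57  0.    1.21  0.44] F [ 0.1 -0.3  0.1] w 91.5
shift/100 tool [-0.006  0.038  1.36 ] rot/pi [-0.002  0.001  0.007]
```

```bash
python3 -m handwheel '-.006 .038 .4 -.002 .001 .007 1;-.006 .038 .7 -.002 .001 .007 1;-.006 .038 .9 -.002 .001 .007 1;-.006 .038 .9 -.002 .001 .007 1'|grep -E 'pos|contact'
python3 -m handwheel '0 0 .2 0 0 0 1;0 0 .4 0 0 0 1;0 0 .46 0 0 0 1;0 0 .46 0 0 0 1'|grep -E 'pos|contact'
python3 -m handwheel '0 0 0 0 0 0 -1;0 0 0 0 0 0 -1;0 0 0 0 0 0 -1;0 0 0 0 0 0 -1;0 0 0 0 0 0 -1;0 0 0 0 0 0 -1;0 0 0 0 0 0 -1;0 0 0 0 0 0 -1'
```

```text
tool_pos: [418.0, -313.1, 103.2]
contact_force: [-0.0, 0.2, -0.2]
tool_pos: [419.9, -314.7, 61.0]
contact_force: [-0.5, 0.0, -0.4]
time: 9.67
tool_pos: [420.4, -314.8, 61.7]
tcp_rot: [3.138, -0.001, 0.332]
contact_force: [-0.6, -0.2, -0.6]
grip_width: 43.0
finger_force: 0.0
```

```bash
python3 -m handwheel '0 0 0 0 0 0 -1;0 0 0 0 0 0 -1;0 0 0 0 0 0 -1;0 0 0 0 0 0 -1;0 0 0 0 0 0 -1;0 0 0 0 0 0 -1;0 0 0 0 0 0 -1;0 0 0 0 0 0 -1'
python3 -m handwheel '0 0 -.1 0 0 0 -1;0 0 -.3 0 0 0 -1;0 0 -.5 0 0 0 -1;0 0 -.8 0 0 0 -1;0 0 -1 0 0 0 -1;0 0 -1 0 0 0 -1;0 0 -1 0 0 0 -1'
python3 - <<'E'
from h import *
p=viewer.capture("side");save(p,"s5")
g=cv2.imread("pics/s5.png")[200:400,200:400];cv2.imwrite("pics/s5c.png",cv2.resize(g,None,fx=3,fy=3,interpolation=cv2.INTER_CUBIC))
h=np.load("h.npy")
for s in (1,-1): delta(hw(h,(0,0,150)),RT(h,s))
E
```

```text
time: 10.33
tool_pos: [420.3, -314.8, 61.6]
tcp_rot: [3.138, -0.001, 0.332]
contact_force: [0.4, -0.6, 0.3]
grip_width: 13.5
finger_force: 30.0
time: 10.92
tool_pos: [420.4, -314.7, 162.6]
tcp_rot: [3.136, -0.002, 0.332]
contact_force: [-0.9, 0.1, -2.5]
grip_width: 14.1
finger_force: 30.0
t 10.97 q [-0.79  0.4   1.63 -0.    1.11  0.45] F [-0.2  0.2 -2.8] w 14.0
shift/100 tool [ 2.006 -2.095 -0.803] rot/pi [0.133 0.053 0.24 ]
t 10.97 q [-0.79  0.4   1.63 -0.    1.11  0.45] F [-0.2  0.2 -2.8] w 14.0
shift/100 tool [ 2.006 -2.095 -0.803] rot/pi [-0.066  0.166 -0.741]
```

View pics/s5c.png

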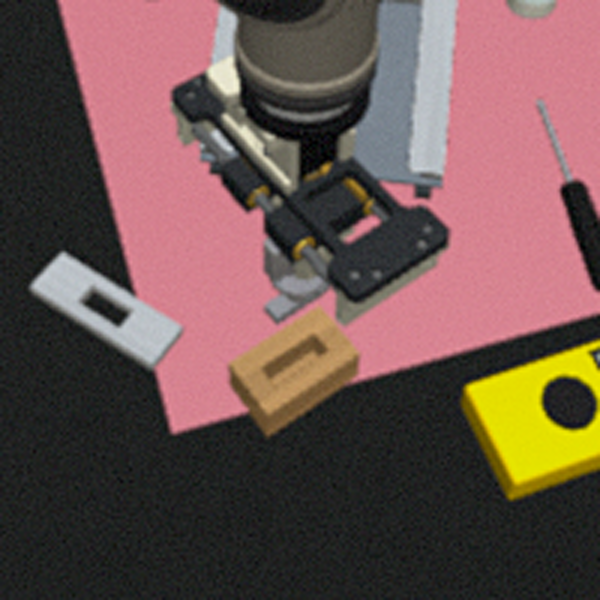

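The crop shows the key (285,285) hanging from the gripper, head clear of the empty stand (290,360). I carry it to above the slot.

```bash
python3 -m handwheel '.2 -.2 -.4 0 0 0 -1;.5 -.52 -.8 0 0 0 -1;.5 -.52 -.8 0 0 0 -1;.5 -.52 -.8 0 0 0 -1'|grep pos
python3 -m handwheel '.35 -.38 0 0 0 0 -1;.75 -.79 0 0 0 0 -1;.75 -.79 0 0 0 0 -1;.75 -.79 0 0 0 0 -1'|grep pos
python3 -m handwheel '.75 -.79 0 .133 .053 .24 -1;.75 -.79 0 .133 .053 .24 -1;.75 -.79 0 .133 .053 .24 -1;.75 -.79 0 .133 .053 .24 -1;.75 -.79 0 .133 .053 .24 -1;.75 -.79 0 .133 .053 .24 -1;.75 -.79 0 .133 .053 .24 -1;.75 -.79 0 .133 .053 .24 -1'
cat > m.py <<'E'
from h import *
np.set_printoptions(precision=1,suppress=True)
h=np.load("h.npy");H=HR(h[2]);o,x,Rc=cur()
print("tcp in slot",H.T@(x-[h[0],h[1],105]))
for n in ["wrist","side","top"]:
    p=viewer.capture(n);save(p,n+"_m")
    for t in ["bar_mid","key_head","key_grip"]:
        for r in viewer.recognise(t,p)[:2]:print(n,t,round(r["score"],2),r["centre"])
    print(n,"pred slot",proj(p,hw(h,(0,0,0))),"bar",proj(p,hw(h,(0,0,14))),"head",proj(p,x+Rc@[0,0,45]),"grip",proj(p,x-Rc@[0,0,19]))
E
python3 m.py; python3 -c "
from h import *
h=np.load('h.npy');delta(hw(h,(0,0,100)),RT(h))"
```

```text
tool_pos: [452.3, -246.5, 243.8]
tool_pos: [495.9, -145.4, 238.8]
time: 12.3
tool_pos: [538.7, -52.0, 237.9]
tcp_rot: [-2.704, 0.005, -0.441]
contact_force: [-0.4, -0.8, -2.9]
grip_width: 14.1
finger_force: 30.0
tcp in slot [ -3.5   1.4 148.3]
wrist bar_mid 0.88 [272.6, 142.5]
wrist key_head 0.62 [276.3, 256.3]
wrist key_grip 0.66 [276.2, 255.7]
wrist key_grip 0.29 [272.9, 146.6]
wrist pred slot [275.7 187.6] bar [275.5 191.5] head [279.4 230.5] grip [279.3 282.4]
side bar_mid 0.97 [238.7, 300.0]
side bar_mid 0.97 [176.5, 165.7]
side key_grip 0.41 [322.8, 191.7]
side key_grip 0.33 [296.5, 324.4]
side pred slot [312.9 189.4] bar [312.9 187.4] head [312.4 174.6] grip [312.5 163.1]
top bar_mid 0.8 [258.0, 198.8]
top bar_mid 0.74 [147.3, 299.5]
top pred slot [262.9 184.2] bar [264.7 184.5] head [277.5 187.7] grip [287.4 189.6]
t 12.9 q [-0.49  0.33  1.58  0.46  1.28  1.37] F [ 0.6  0.3 -1.8] w 14.0
shift/100 tool [0.002 0.    0.501] rot/pi [-0.    -0.001  0.   ]
```

Run:
```python
from h import *
np.set_printoptions(precision=1,suppress=True,linewidth=250)
h=np.load("h.npy")
p=viewer.capture("wrist")
for a in [(13,-29,14),(-13,-29,14),(13,29,14),(10,-26,0),(-10,-26,0),(27,-29,14),(-27,-29,14),(10,-26,-8),(-10,-26,-8)]: print(a,proj(p,hw(h,a)))
g=p["frame"].astype(int)
for v in (150,155,160,164,168,172,178,184): print(v,[int(x) for x in g[v,236:318:2].mean(1)])
print("rg",[int(x) for x in (g[172,236:318:2,0]-g[172,236:318:2,1])])
print("col276",[int(x) for x in g[130:260:2,276].mean(1)])
print("col276rg",[int(x) for x in (g[130:260:2,276,0]-g[130:260:2,276,1])])
```

```text
(13, -29, 14) [263.9 159.1]
(-13, -29, 14) [295.  159.1]
(13, 29, 14) [264.7 224.4]
(10, -26, 0) [268.1 159.9]
(-10, -26, 0) [290.9 159.9]
(27, -29, 14) [247.2 159. ]
(-27, -29, 14) [311.7 159.1]
(10, -26, -8) [268.3 158.5]
(-10, -26, -8) [290.6 158.5]
150 [123, 122, 124, 115, 113, 130, 202, 214, 215, 216, 217, 217, 216, 213, 215, 214, 217, 219, 216, 215, 214, 212, 215, 213, 214, 218, 219, 217, 216, 218, 217, 215, 214, 218, 216, 214, 216, 217, 200, 171, 171]
155 [120, 122, 122, 115, 114, 123, 199, 214, 215, 216, 216, 217, 216, 212, 213, 212, 214, 220, 216, 214, 213, 210, 214, 213, 215, 218, 218, 217, 217, 217, 217, 214, 213, 218, 216, 214, 215, 217, 198, 171, 170]
160 [119, 119, 121, 118, 113, 120, 199, 214, 214, 215, 217, 218, 217, 208, 178, 165, 163, 196, 198, 198, 197, 197, 196, 198, 200, 199, 198, 195, 172, 174, 208, 214, 214, 218, 215, 214, 215, 215, 197, 168, 171]
164 [119, 118, 119, 115, 112, 115, 196, 214, 214, 216, 216, 216, 218, 209, 178, 163, 164, 198, 199, 199, 198, 199, 198, 198, 198, 200, 199, 194, 173, 176, 208, 215, 214, 217, 216, 215, 216, 216, 191, 170, 169]
168 [11
[... 900 characters left out ...]
 -10, 15, 45, 45, 45, 44, 44, 46, 44, 45, 45, 45, 41, -3, -8, -7, -7, -7, -6, -7, -6, -5, -7, -9, -10, -9]
col276 [215, 215, 217, 216, 215, 214, 214, 214, 215, 214, 214, 213, 215, 210, 191, 197, 200, 198, 199, 199, 198, 198, 199, 198, 198, 198, 197, 197, 197, 196, 196, 196, 192, 136, 139, 184, 184, 184, 184, 185, 184, 184, 183, 184, 180, 134, 112, 115, 118, 114, 118, 119, 116, 115, 116, 119, 120, 122, 121, 143, 170, 181, 178, 180, 179]
col276rg [-8, -7, -7, -7, -7, -7, -8, -7, -7, -6, -7, -7, -6, -6, 5, 43, 44, 45, 44, 45, 45, 44, 44, 45, 45, 44, 44, 45, 45, 47, 46, 46, 45, 19, -1, -4, -3, -2, -2, -4, -4, -4, -4, -3, -4, -2, 0, -1, 0, -1, 0, -1, 0, 1, -1, -2, 0, 0, 0, -1, -4, -4, -5, -2, -4]
```

The measured edges agree with the prediction to within 1 mm, so I descend.

```bash
python3 -m handwheel '.01 0 .3 0 0 0 -1;.01 0 .55 0 0 0 -1;.01 0 .7 0 0 0 -1;.01 0 .7 0 0 0 -1;.01 0 .7 0 0 0 -1'|grep -E 'pos|contact'
python3 -m handwheel '0 0 .06 0 0 0 -1;0 0 .12 0 0 0 -1;0 0 .18 0 0 0 -1;0 0 .2 0 0 0 -1'|grep -E 'pos|contact'
python3 -c "
from h import *
h=np.load('h.npy');delta(hw(h,(0,-1,29)),RT(h))"
```

```text
tool_pos: [553.9, -23.8, 177.3]
contact_force: [-0.8, 0.1, -2.8]
tool_pos: [557.5, -16.2, 158.9]
contact_force: [-0.6, 0.8, -2.9]
t 13.7 q [-0.42  0.43  1.68  0.5   1.08  1.34] F [-0.6  0.8 -2.9] w 13.7
shift/100 tool [ 0.003 -0.003  0.306] rot/pi [-0. -0. -0.]
```

```bash
python3 -m handwheel '0 0 .03 0 0 0 -1;0 0 .06 0 0 0 -1;0 0 .09 0 0 0 -1;0 0 .12 0 0 0 -1'|grep -E 'pos|contact'
python3 -m handwheel '0 0 .03 0 0 0 -1;0 0 .06 0 0 0 -1'|grep -E 'pos|contact'
python3 -c "
from h import *
h=np.load('h.npy');delta(hw(h,(0,-1,29)),RT(h))"
```

```text
tool_pos: [559.9, -11.7, 148.4]
contact_force: [-0.5, -0.0, -2.4]
tool_pos: [561.0, -9.4, 142.8]
contact_force: [-0.1, -0.1, -2.3]
t 14.2 q [-0.4   0.46  1.69  0.51  1.04  1.33] F [-0.1 -0.1 -2.3] w 14.0
shift/100 tool [ 0.    -0.002  0.128] rot/pi [-0.    -0.001 -0.   ]
```

```bash
python3 -m handwheel '0 0 .03 0 0 0 -1;0 0 .06 0 0 0 -1;0 0 .08 0 0 0 -1;0 0 .1 0 0 0 -1'|grep -E 'pos|contact'
python3 -m handwheel '0 0 .01 0 0 0 -1;0 0 .02 0 0 0 -1;0 0 .02 0 0 0 -1'|grep -E 'pos|contact'
python3 -c "
from h import *
h=np.load('h.npy');delta(hw(h,(0,-1,29)),RT(h))"
```

```text
tool_pos: [562.7, -5.5, 133.7]
contact_force: [-0.5, 0.1, -2.0]
tool_pos: [563.0, -4.8, 132.1]
contact_force: [-0.1, 0.4, -2.9]
t 14.78 q [-0.39  0.47  1.7   0.52  1.01  1.32] F [-0.1  0.4 -2.9] w 13.9
shift/100 tool [ 0.001 -0.002  0.01 ] rot/pi [-0.    -0.001 -0.   ]
```

```bash
python3 -m handwheel '0 0 .01 0 0 0 -1;0 0 .01 0 0 0 -1'|grep -E 'pos|contact'
python3 -m handwheel '0 0 .01 0 0 0 -1;0 0 .01 0 0 0 -1'|grep -E 'pos|contact'
python3 -m handwheel '0 0 .01 0 0 0 -1;0 0 .01 0 0 0 -1'|grep -E 'pos|contact'
```

```text
tool_pos: [563.3, -4.7, 131.7]
contact_force: [-1.6, -0.4, 1.4]
tool_pos: [563.4, -4.7, 131.7]
contact_force: [-6.0, -4.0, 9.3]
tool_pos: [563.4, -4.7, 131.6]
contact_force: [-11.2, -6.8, 17.4]
```

The collar rests on the bar at the nominal height, 29 mm TCP. I ease off slightly and turn.

```bash
python3 -m handwheel '0 0 -.03 0 0 0 -1;0 0 -.03 0 0 0 -1'|grep -E 'pos|contact'
python3 -m handwheel '0 0 0 0 0 -.04 -1;0 0 0 0 0 -.08 -1;0 0 0 0 0 -.11 -1;0 0 0 0 0 -.11 -1'|grep -E 'pos|contact'
python3 -c "
from h import *
h=np.load('h.npy');o,x,Rc=cur();H=HR(h[2]);print(H.T@(x-[h[0],h[1],105]),H.T@o['contact_force'],H.T@o['moment'],R.from_matrix(RT(h).T@Rc).as_rotvec())"
```

```text
tool_pos: [563.3, -5.3, 132.8]
contact_force: [-0.8, -0.9, -2.4]
tool_pos: [562.9, -4.7, 131.7]
contact_force: [0.0, -0.1, -2.4]
[-0.24292498 -0.75605552 29.60361945] [-1.10612346 -0.05214631 -2.16859785] [ 0.09530499  0.39999969 -0.0609453 ] [ 1.19983166e-04  1.14602352e-03 -3.48439883e-01]
```

```bash
python3 -m handwheel '0 0 0 0 0 -.04 -1;0 0 0 0 0 -.08 -1;0 0 0 0 0 -.12 -1;0 0 0 0 0 -.16 -1;0 0 0 0 0 -.2 -1;0 0 0 0 0 -.2 -1'|grep -E 'pos|contact'
python3 -m handwheel '0 0 0 0 0 -.04 -1;0 0 0 0 0 -.08 -1;0 0 0 0 0 -.12 -1;0 0 0 0 0 -.16 -1;0 0 0 0 0 -.19 -1;0 0 0 0 0 -.19 -1;0 0 0 0 0 -.19 -1'|grep -E 'pos|contact'
cat > c.py <<'E'
from h import *
np.set_printoptions(precision=2,suppress=True)
h=np.load('h.npy');o,x,Rc=cur();H=HR(h[2]);print(o["time"],o["grip_width"],H.T@(x-[h[0],h[1],105]),H.T@o['contact_force'],H.T@o['moment'],R.from_matrix(RT(h).T@Rc).as_rotvec())
E
python3 c.py
```

```text
tool_pos: [563.0, -4.7, 131.8]
contact_force: [1.0, 0.0, -2.5]
tool_pos: [563.0, -4.8, 132.0]
contact_force: [0.5, 0.8, -2.5]
16.8667 13.944061884248667 [-0.21 -0.89 29.91] [-0.19 -0.07 -2.65] [-0.04  0.41  0.03] [-0.    0.   -1.56]
```

```bash
python3 -m handwheel '0 0 .008 0 0 0 -1;0 0 .008 0 0 0 -1'|grep -E 'pos|contact'
python3 -m handwheel '0 0 .008 0 0 0 0;0 0 .008 0 0 0 0;0 0 .008 0 0 0 0;0 0 .008 0 0 0 0;0 0 .008 0 0 0 0;0 0 .008 0 0 0 0;0 0 .008 0 0 0 0;0 0 .008 0 0 0 0'|grep -E 'pos|contact|grip'
python3 -m handwheel '0 0 -.1 0 0 0 0;0 0 -.3 0 0 0 0;0 0 -.6 0 0 0 0;0 0 -.9 0 0 0 0;0 0 -1 0 0 0 0;0 0 -1 0 0 0 0'|grep -E 'pos|contact|grip'
python3 - <<'E'
from h import *
np.set_printoptions(precision=1,suppress=True,linewidth=250)
h=np.load("h.npy");exec(open("c.py").read())
p=viewer.capture("wrist");save(p,"w9")
for t in ["key_grip","bar_mid"]:
    for r in viewer.cut_out(t,p):
        c=np.argwhere(r["pixels"])[:,::-1].astype(np.float32);print(t,r["score"],r["centre"],len(c),cv2.minAreaRect(c))
for a in [(0,0,48),(0,0,66),(25,0,66),(-25,0,66),(-27,-70,14),(-27,70,14),(27,-70,14),(27,70,14)]: print(a,proj(p,hw(h,a)))
E
```

```text
tool_pos: [563.2, -4.7, 131.7]
contact_force: [-0.9, -0.6, 1.4]
tool_pos: [563.3, -4.3, 130.8]
contact_force: [-0.1, 1.1, 0.7]
grip_width: 45.9
tool_pos: [546.4, -44.2, 224.3]
contact_force: [0.7, 0.2, -0.4]
grip_width: 45.9
18.2 45.91270246256085 [  0.1   -2.29 131.6 ] [ 0.29 -0.55 -0.53] [-0.09  0.24  0.07] [-0.01  0.01 -1.57]
key_grip 0.67 [275.8, 208.1] 2462 ((272.6200866699219, 213.76547241210938), (48.68584060668945, 76.45063781738281), 17.650123596191406)
bar_mid 0.96 [264.8, 180.3] 9304 ((276.9999694824219, 197.49998474121094), (189.99996948242188, 62.99999237060547), 0.0)
(0, 0, 48) [276.06 211.78]
(0, 0, 66) [276.01 220.01]
(25, 0, 66) [275.96 183.62]
(-25, 0, 66) [276.05 254.26]
(-27, -70, 14) [360.09 230.05]
(-27, 70, 14) [191.97 230.23]
(27, -70, 14) [364.69 166.01]
(27, 70, 14) [187.19 165.95]
```

The key sits where predicted, crosswise and released. The bar's outline (rows 166–229) matches home (166–230). I'm handing it in.

```bash
python3 -c "
from plant import bot
print(bot.close_job())"
```

```text
the job is handed in; nothing more can be done
None
```

The job is handed in with no verdict returned: the clamp bar is home against the board, and the key is through the slot, turned a quarter turn and released, with my last wrist-camera measurements agreeing.

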